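# Pack the spares tray of a relay-panel bench

## Robot

A 7-joint arm with a two-finger parallel gripper is mounted at the origin on the work surface. World frame = base frame: x ahead of the robot, y to its left, z up, the work surface at z = 0. Lengths are in mm, angles in rad, forces in N, time in s.
With the tool pointing down it reaches from about 425 to 950 mm from the base axis. Payload 4.7 kg.
Tool frame: the origin (TCP) lies at the very end of the fingers, on their centre line; the grasp point (between the pads) lies 19 mm behind it; z points along the fingers, y is the line along which they close (so a half turn about z gives the same grasp; the last joint's range is limited). The gripper opens to 87 mm and grips with 3 to 60 N. Pads are 19 mm wide; open, the fingers measure 117 mm over their backs; the gripper's body (75 mm by 190 mm) begins 51 mm behind the grasp point.
Start: joints at [-1.302, 0.469, -0.049, 1.532, 0.024, 1.141, -0.082], TCP at [198.016, 645.321, 222.573] pointing down, gripper open.
Joint ranges: [-2.59, 2.59], [-0.33, 1.99], [-1.39, 1.29], [0.1, 2.45], [-1.04, 4.18], [0.21, 1.99], [-2.66, 2.66]. Speed limits (rad/s): [2.57, 2.57, 3.14, 3.14, 3.14, 3.14, 3.14].

## Interface

Orientations are given as a unit quaternion [x, y, z, w].
In Python, from bench import r gives the robot as it stands.
- The arm moves only by the tool step_arm, never from a script. Its arguments are lists of equal length, an entry for each row: "xyz": the shift along the tool's x, y, z in cm, a list of three; "delta_rot": the turn, a rotation vector about the tool's x, y, z in rad, a list of three. In form: {"xyz": [[tx, ty, tz], ...], "delta_rot": [[ax, ay, az], ...]}. A call has 1 to 10 rows; each row shifts and turns the commanded pose from where the row before left it, along the tool's axes as they then stand; what a row does not reach is not made up. A row lasts 1/10 s, in which the tool goes at most 50 mm and 8.59 degrees, less where a joint would pass 70% of its speed; a pose out of reach is approached as far as the arm can. A call is refused whole if a number of a shift passes 5 or a number of a turn 0.15, either way. A call with a gripper value outside its range is refused whole. "grip" is the finger opening in cm, from 0 to 8.7, set as the call begins (left out, the last holds). The fingers move at their own pace and stop on an object; "force" is the grip in N (left out, the last holds). Time passes only in rows, so rows that do not move let the fingers close. It gives the time, the measured TCP pose, the force, the opening and the grip force at its end, in the units of the state.
- r.sense(): the state, without advancing time (a new reading comes with each control period).
- r.get_image(name): name is "scene" or "top"; returns a dict with "color" (420x560x3 uint8, blue, green, red), "vertical_fov" (degrees; the focal length in pixels is half the picture's height over the tangent of half this angle, whatever the lens; pixels are square), "cx", "cy" (the principal point, pixels), "distortion" ([k1, k2, p1, p2, k3] as OpenCV has them; the pictures are not rectified), "rvec" (rotation vector, rad) and "tvec" (3), from world to camera coordinates, as OpenCV has them. Camera axes: x right, y down, z forward; pixel columns grow to the right and rows downward; lengths in mm; the calibration is good to about 2 mm. A picture is of the moment at which its call begins. There is no depth.
- r.sign_off(): hands the job in; it is judged then, once.
The state is a dict: "clock": time; "q": joint angles; "joint_velocities": joint speeds; "joint_torque": joint torques, N m; "eef_pos": TCP position; "eef_rot": TCP orientation; "ft_force": force on the tool from outside, world axes, zero at the start; "wrist_torque": the same for the moment, N m; "gripper_width": finger opening in mm; "grip_force": force on a finger pad.
Only numpy, scipy, OpenCV 4.12 (cv2) and the standard library are available. Lean on these libraries where they do the work, as an engineer would, in place of code of your own. Each camera call takes 0.05 s, during which the arm holds its last target. There are 200 camera calls.

## Task

Pack the red spares tray: stand the tall silver capacitor, snapped forward out of its spring clip, in the round cup; lay the short brown terminal strip, right way up, in the oblong bin; and put the black relay socket flat in the square bin with the relay that has a dial standing upright on the middle of it. Leave the short capacitor, the relay without a dial and the long terminal strip standing where they are.

Things in the scene. Friction and masses are not known exactly. Their poses are not given: they have to be found in the camera images.
- capacitor: Tall silver can, 30 mm diameter, 85 high, base rim 36 mm wide, 6 high; 8 mm tabs on top. Origin: centre of underside, z up. 0.12 kg. Stands on the table in a fixed spring clip: jaws at heights 26-42 mm, back plate 49 high, 24 mm behind its axis. The mouth faces the can's own -x (roughly to the robot): pull it level that way, about 4-8 N, 40 mm; the rim stops it lifting out. Grip its upper 30 mm.
- short_strip: Short terminal strip: brown block with 4 pairs of screws, 60 mm long (its x), 22 mm wide (its y), 20 mm high with a ridge 10 mm wide along the middle up to 30 mm. Origin: centre of the underside; z up. Starts on the table. About 0.06 kg.
- socket: Relay socket: flat black block 50 mm (its x) by 40 mm (its y) by 30 mm high, screws at its ends and a ring of brass slots on its flat top. Origin: centre of the underside; z up. Starts on the table. About 0.08 kg.
- dial_relay: Relay with a dial: upright black block 36 by 36 mm, 50 mm high, grey lid with a white disc and a black knob (16 mm in diameter, 5 mm high) on top. Origin: centre of the underside, sides along its x and y; z up. Starts on the table. About 0.09 kg.
- short_capacitor: Short capacitor (look-alike, to be left): like the tall one, but 45 mm high and standing free on the table. Origin: centre of the underside.
- plain_relay: Relay without a dial (look-alike, to be left): the same black block 36 by 36 by 50 mm with a bare grey lid. Origin: centre of the underside.
- long_strip: Long terminal strip (look-alike, to be left): the same brown strip with 7 pairs of screws, 96 mm long (its x). Origin: centre of the underside.
- square_bin: Square bin: fixed white open bin, 80 by 80 mm outside, walls 4 mm, inside 72 by 72 mm, floor 4 mm thick, 14 mm high. Origin: centre of its underside, 4 mm above the table; x and y along its sides. It stands in the fixed red tray (124 by 298 mm, rim 14 mm above the table) in a row with the other two, 95 mm apart.
- round_cup: Round cup: fixed white shallow cup, 64 mm in diameter outside, 56 mm inside, floor 4 mm thick, 16 mm high. Origin: centre of its underside, 4 mm above the table. In the red tray.
- oblong_bin: Oblong bin: fixed white open bin, 98 mm (its x) by 56 mm (its y) outside, inside 90 by 48 mm, floor 4 mm thick, 14 mm high. Origin: centre of its underside, 4 mm above the table. In the red tray.
There are look-alikes about, which are no part of the job. What is shaped like the round_cup but blue or yellow is not meant.

How it is judged (in metres and radians):
At the end, for the whole second after the job is handed in: Upright, at rest (tilt under 0.12 rad): socket on the square bin's floor within 20 mm of centre, dial relay on it within 13 mm; tall capacitor on the cup's floor within 13 mm; short strip on the oblong bin's floor within 22 mm. Look-alikes within 30 mm of their start (horizontal distance between socket and square_bin below 0.02 m and z of socket in the frame of square_bin between 0 and 0.009 m and angle between each of socket, capacitor, short_strip, dial_relay's own z axis and vertical below 0.12 rad and horizontal distance between capacitor and round_cup below 0.013 m and z of capacitor in the frame of round_cup between 0 and 0.009 m and horizontal distance between short_strip and oblong_bin below 0.022 m and z of short_strip in the frame of oblong_bin between 0 and 0.009 m and horizontal distance between dial_relay and socket below 0.013 m and z of dial_relay in the frame of socket between 0.026 and 0.034 m and linear speed of each of socket, capacitor, short_strip, dial_relay below 0.01 m/s and angular speed of each of socket, capacitor, short_strip, dial_relay below 0.1 rad/s and distance of each of short_capacitor, plain_relay, long_strip from where it was at the start of the episode below 0.03 m); the robot touches nothing.
It fails at once if a look-alike (short capacitor, plain relay or long strip) is moved by more than 30 mm (distance of any of short_capacitor, plain_relay, long_strip from where it was at the start of the episode above 0.03 m).
It also fails if it takes over 120 s, if anything falls off the work surface, if the arm or the gripper's body presses on something with over 40 N, if the wrist force passes 120 N, or if a joint passes its speed limit or range.

## Working session

There is one attempt and no reset: what is moved stays moved. The work goes in short steps, Python scripts to look and compute and a tool call to move; the robot and the scene stay as the last step left them, time stands still between calls to the robot, and variables do not carry over. Pictures are saved under pics/ and viewed, at most 14 in all, crops included, and the job is handed in when it is done.

Besides the shell and the picture viewer there is one more tool, called after "Emit:" as name(argument=value, ...), one argument or row to a line, values as JSON. step_arm: Moves the arm, as the interface text tells. Its arguments: {"type":"object","properties":{"xyz":{"type":"array","items":{"type":"array","items":{"type":"number"}}},"delta_rot":{"type":"array","items":{"type":"array","items":{"type":"number"}}},"grip":{"type":"number"},"force":{"type":"number"}},"required":["xyz","delta_rot"]}

```bash
mkdir -p pics; ls
python3 - <<'E'
from bench import r
import cv2,pickle
s=r.sense();print({k:s[k] for k in('clock','eef_pos','eef_rot','gripper_width')})
for n in('scene','top'):
    d=r.get_image(n);pickle.dump(d,open(n+'.pkl','wb'));cv2.imwrite(f'pics/{n}0.png',d['color']);print({k:v for k,v in d.items() if k!='color'})
E
```

```text
pics
{'clock': 0.0, 'eef_pos': array([197.86372574, 644.71984153, 221.48612031]), 'eef_rot': array([ 1.48328939e-01,  9.88937594e-01, -9.73507498e-04, -1.11504544e-04]), 'gripper_width': 86.88419812290734}
{'vertical_fov': 45.41235136476158, 'cx': 284.02267246310646, 'cy': 202.60638910431618, 'distortion': array([-0.16024929,  0.        ,  0.        ,  0.        ,  0.        ]), 'rvec': array([ 2.25028878,  1.43583471, -0.40382832]), 'tvec': array([-256.83292816, -417.7168224 , 1426.63508385])}
{'vertical_fov': 42.29057143765312, 'cx': 283.7491581349754, 'cy': 208.79396343313795, 'distortion': array([-0.03052844,  0.        ,  0.        ,  0.        ,  0.        ]), 'rvec': array([ 2.16074936, -2.1592887 ,  0.11598138]), 'tvec': array([   8.66221281,  585.65211621, 1066.31225217])}
```

View pics/scene0.png

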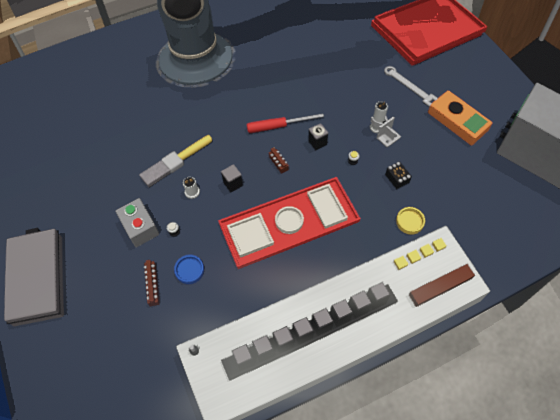

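View pics/top0.png

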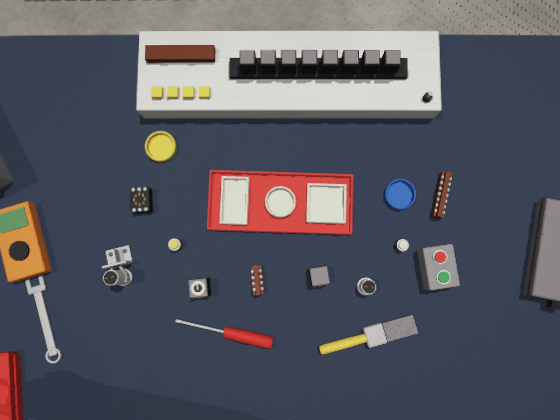

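The scene view shows the tall capacitor in its clip at (381,118), dial relay (318,136), short strip (278,159), socket (399,175) and tray at the centre. In the top view they are at (118,276), (199,288), (257,280) and (141,200), with tray bins at (234,201), (280,202) and (326,204).

```bash
cat > h.py <<'E'
import numpy as np,cv2,pickle
def load(n): return pickle.load(open(n+'.pkl','rb'))
def K(d):
    f=210/np.tan(np.radians(d['vertical_fov']/2)); return np.array([[f,0,d['cx']],[0,f,d['cy']],[0,0,1]])
def ray(d,p):
    u=cv2.undistortPoints(np.array(p,float).reshape(-1,1,2),K(d),d['distortion']).reshape(-1,2)
    R=cv2.Rodrigues(d['rvec'])[0]; return -R.T@d['tvec'], np.c_[u,np.ones(len(u))]@R
def onz(d,p,z):
    c,v=ray(d,p); return c+v*((z-c[2])/v[:,2])[:,None]
def proj(d,P): return cv2.projectPoints(np.array(P,float).reshape(-1,1,3),d['rvec'],d['tvec'],K(d),d['distortion'])[0].reshape(-1,2)
E
python3 - <<'E'
from h import *
t=load('top');s=load('scene')
c,_=ray(t,[[0,0]]);print('cams',c.round(),ray(s,[[0,0]])[0].round())
print(onz(t,[[118,276],[199,288],[257,280],[141,200],[234,201],[280,202],[326,204]],20).round())
a=cv2.resize(t['color'][180:310,95:275],None,fx=4.4,fy=4.4,interpolation=cv2.INTER_CUBIC)
cv2.imwrite('pics/t1.png',a)
a=cv2.resize(s['color'][85:205,250:430],None,fx=4.4,fy=4.4,interpolation=cv2.INTER_CUBIC)
cv2.imwrite('pics/s1.png',a)
E
```

```text
cams [ 461.    2. 1126.] [1097. -212. 1014.]
[[450. 346.  20.]
 [426. 180.  20.]
 [442.  63.  20.]
 [605. 303.  20.]
 [603. 111.  20.]
 [601.  17.  20.]
 [597. -78.  20.]]
```

View pics/t1.png

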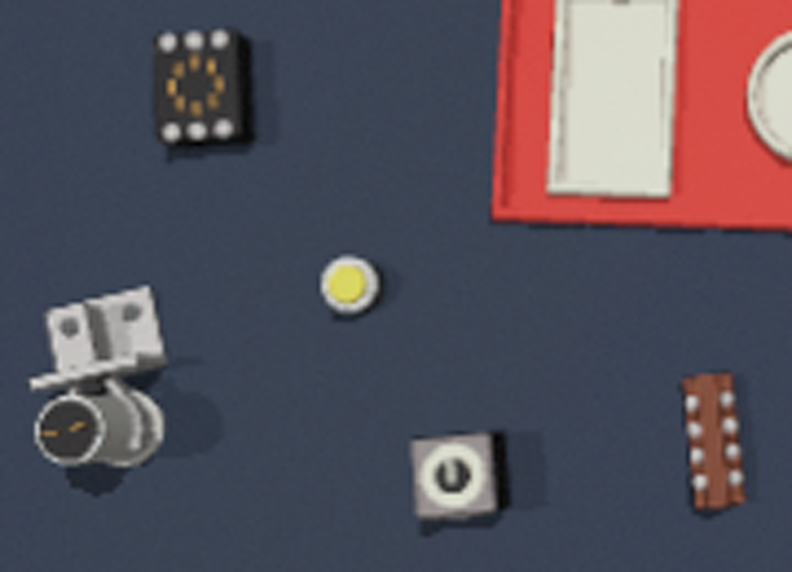

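View pics/s1.png

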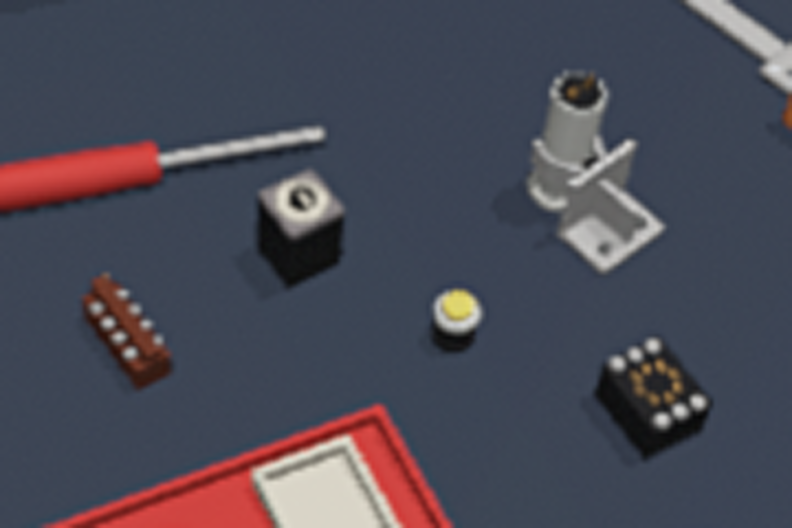

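The crops show the capacitor top at top-crop (70,429) with the clip plate behind it, the ring of the socket at (195,86), the dial disc at (452,475) and the strip at (713,441). In the scene crop they are at (579,91), (657,382), (302,198) and (127,330).

Run:
```python
from h import *
t=load('top');s=load('scene')
T=lambda p:(np.array(p,float)+.5)/4.4-.5+[95,180]
S=lambda p:(np.array(p,float)+.5)/4.4-.5+[250,85]
def tri(a,b):
    c1,v1=ray(t,[a]);c2,v2=ray(s,[b]);v1=v1[0]/np.linalg.norm(v1);v2=v2[0]/np.linalg.norm(v2)
    k=np.linalg.lstsq(np.c_[v1,-v2],c2-c1,rcond=None)[0];A=c1+k[0]*v1;B=c2+k[1]*v2
    return ((A+B)/2).round(1),np.linalg.norm(A-B).round(1)
for n,a,b,z in[('cap',(70,429),(579,91),85),('sock',(195,86),(657,382),30),('dial',(452,475),(302,198),51)]:
    print(n,tri(T(a),S(b)),onz(t,[T(a)],z).round(1),onz(s,[S(b)],z).round(1))
print('plate line z49',onz(t,[T((30,383)),T((135,360))],49).round(1))
ang=lambda A:np.degrees(np.arctan2(A[:,1],A[:,0])).round(1)
p=onz(t,[T(x) for x in((168,42),(194,40),(220,38),(171,132),(197,130),(223,128))],31);print('screws',p.mean(0).round(1),ang(p[:3]-p[3:]),ang(p[[1,2,4,5]]-p[[0,1,3,4]]))
p=onz(t,[T(x) for x in((413,438),(492,432),(498,512),(418,520))],50);print('relay lid',p.mean(0).round(1),ang(np.roll(p,-1,0)-p),np.linalg.norm(np.roll(p,-1,0)-p,axis=1).round(1))
p=onz(t,[T(x) for x in((692,403),(696,428),(697,455),(700,481),(727,398),(730,423),(733,451),(736,478))],21);print('strip',p.mean(0).round(1),ang(p[[0,4]]-p[[3,7]]),onz(s,[S((127,330))],25).round(1))
# bins
def bins(d,nm):
    hsv=cv2.cvtColor(d['color'],cv2.COLOR_BGR2HSV)
    red=cv2.inRange(hsv,(0,140,110),(8,255,255))|cv2.inRange(hsv,(172,140,110),(180,255,255))
    cs,_=cv2.findContours(red,cv2.RETR_EXTERNAL,2)
    tc=max([c for c in cs if 100<cv2.boundingRect(c)[0]+cv2.boundingRect(c)[2]/2<400],key=cv2.contourArea)
    m=np.zeros_like(red);cv2.fillPoly(m,[tc],255)
    p=onz(d,tc.reshape(-1,2),14)[:,:2].astype(np.float32);print(nm,'tray',[np.round(x,1) for x in cv2.minAreaRect(p)])
    w=cv2.morphologyEx((m&cv2.inRange(hsv,(0,0,90),(180,90,255))),cv2.MORPH_CLOSE,np.ones((3,3)))
    for c in cv2.findContours(w,cv2.RETR_EXTERNAL,2)[0]:
        if cv2.contourArea(c)>300:
            p=onz(d,c.reshape(-1,2),18)[:,:2].astype(np.float32);print([np.round(x,1) for x in cv2.minAreaRect(p)])
bins(t,'top');bins(s,'scene')
```

```text
cap (array([448.2, 338.3,  90.2]), np.float64(0.1)) [[448.1 339.9  85. ]] [[444.6 341.5  85. ]]
sock (array([605.2, 303.9,  33.9]), np.float64(0.0)) [[605.7 305.   30. ]] [[603.3 306.   30. ]]
dial (array([428. , 177.7,  56.6]), np.float64(0.1)) [[427.8 178.6  51. ]] [[424.1 180.   51. ]]
plate line z49 [[468.2 370.5  49. ]
 [478.7 323.2  49. ]]
screws [606.1 304.5  31. ] [3.8 3.7 3.6] [-85.6 -85.6 -85.6 -85.6]
relay lid [427.6 177.3  50. ] [ -85.6 -174.8   95.8    4.6] [35.5 35.6 35.9 36.4]
strip [443.2  63.3  21. ] [6.3 6.8] [[447.7  61.9  25. ]]
top tray [array([602.8,  17.2]), array([298.7, 125.6]), np.float64(88.2)]
[array([602.6,  16.9]), array([62.9, 62.8]), np.float64(45.0)]
[array([599.6, -77.6]), array([80.6, 81.8]), np.float64(87.8)]
[array([605.8, 111.6]), array([57.6, 99.7]), np.float64(88.1)]
scene tray [array([604. ,  17.7]), array([299.9, 130.1]), np.float64(88.3)]
[array([601.2, -77.9]), array([82.2, 86.4]), np.float64(88.3)]
[array([603.5,  17. ]), array([63.5, 69.5]), np.float64(64.9)]
[array([606.2, 111.4]), array([ 60. , 104.8]), np.float64(88.3)]
```

```bash
cat > go.py <<'E'
import sys,numpy as np
from scipy.spatial.transform import Rotation as Ro
from bench import r
# go.py x y z closing_deg : total turn, then total shift (in the tool frame after the turn)
x,y,z,a=map(float,sys.argv[1:5]); s=r.sense(); R0=Ro.from_quat(s['eef_rot']); a=np.radians(a)
Y=np.array([np.cos(a),np.sin(a),0]);Z=np.array([0,0,-1.]);
if Y@R0.as_matrix()[:,1]<0: Y=-Y
R1=Ro.from_matrix(np.c_[np.cross(Y,Z),Y,Z]); d=np.array([x,y,z])-s['eef_pos']
print('t',round(s['clock'],2),'tcp',s['eef_pos'].round(1),'w',round(s['gripper_width'],1),'gf',round(s['grip_force'],1),'ft',s['ft_force'].round(1))
print('turn',(R0.inv()*R1).as_rotvec().round(3),'shift cm (turned frame)',(R1.inv().apply(d)/10).round(2),'now frame',(R0.inv().apply(d)/10).round(2))
E
python3 go.py 605.5 304.5 150 93.7
```

```text
t 0.1 tcp [197.9 644.8 221.6] w 86.7 gf 0.0 ft [-0.3  0.7  0.4]
turn [-0.002 -0.    -0.362] shift cm (turned frame) [-38.48 -36.59   7.16] now frame [-48.95 -20.56   7.2 ]
```

Emit:
step_arm(
  xyz=[
    [0, 0, 0],
    [0, 0, 0],
    [0, 0, 0],
    [-2.5, -2.4, 0.5],
    [-2.5, -2.4, 0.5],
    [-2.5, -2.4, 0.5],
    [-2.5, -2.4, 0.5],
    [-2.5, -2.4, 0.5],
    [-2.5, -2.4, 0.5],
    [-2.5, -2.4, 0.5],
  ],
  delta_rot=[
    [0, 0, -0.12],
    [0, 0, -0.12],
    [0, 0, -0.12],
    [0, 0, 0],
    [0, 0, 0],
    [0, 0, 0],
    [0, 0, 0],
    [0, 0, 0],
    [0, 0, 0],
    [0, 0, 0],
  ],
)

```text
clock: 1.1
eef_pos: [383.9, 487.2, 187.0]
eef_rot: [-0.031, 1.0, -0.0, -0.0]
ft_force: [0.8, 0.5, -0.3]
gripper_width: 87.3
grip_force: 0.0
```

Emit:
step_arm(
  xyz=[
    [-2.5, -2.4, 0.5],
    [-2.5, -2.4, 0.5],
    [-2.5, -2.4, 0.5],
    [-2.5, -2.4, 0.5],
    [-2.5, -2.4, 0.5],
    [-2.5, -2.4, 0.5],
    [-2.5, -2.4, 0.5],
    [-2.5, -2.4, 0.2],
    [0, 0, 0],
    [0, 0, 0],
  ],
  delta_rot=[
    [0, 0, 0],
    [0, 0, 0],
    [0, 0, 0],
    [0, 0, 0],
    [0, 0, 0],
    [0, 0, 0],
    [0, 0, 0],
    [0, 0, 0],
    [0, 0, 0],
    [0, 0, 0],
  ],
)

```text
clock: 2.1
eef_pos: [594.9, 308.3, 149.8]
eef_rot: [-0.03, 1.0, -0.0, -0.001]
ft_force: [1.1, -0.3, 1.3]
gripper_width: 86.9
grip_force: 0.0
```

```bash
python3 go.py 605.5 304.5 13 93.7
```

```text
t 2.1 tcp [594.9 308.3 149.8] w 86.9 gf 0.0 ft [ 1.1 -0.3  1.3]
turn [-0.    -0.001 -0.005] shift cm (turned frame) [-1.03 -0.44 13.68] now frame [-1.05 -0.43 13.68]
```

Emit:
step_arm(
  xyz=[
    [-0.5, -0.2, 0],
    [-0.5, -0.2, 2],
    [0, 0, 3],
    [0, 0, 3],
    [0, 0, 3],
    [0, 0, 2],
    [0, 0, 0.7],
    [0, 0, 0],
    [0, 0, 0],
  ],
  delta_rot=[
    [0, 0, 0],
    [0, 0, 0],
    [0, 0, 0],
    [0, 0, 0],
    [0, 0, 0],
    [0, 0, 0],
    [0, 0, 0],
    [0, 0, 0],
    [0, 0, 0],
  ],
)

```text
clock: 3.0
eef_pos: [605.4, 307.1, 14.8]
eef_rot: [-0.032, 1.0, 0.001, 0.001]
ft_force: [0.2, 0.2, 0.3]
gripper_width: 87.2
grip_force: 0.0
```

Emit:
step_arm(
  xyz=[
    [0, 0, 0],
    [0, 0, 0],
    [0, 0, 0],
    [0, 0, 0],
    [0, 0, 0],
    [0, 0, 0],
    [0, 0, 0],
    [0, 0, 0],
    [0, 0, 0],
    [0, 0, 0],
  ],
  delta_rot=[
    [0, 0, 0],
    [0, 0, 0],
    [0, 0, 0],
    [0, 0, 0],
    [0, 0, 0],
    [0, 0, 0],
    [0, 0, 0],
    [0, 0, 0],
    [0, 0, 0],
    [0, 0, 0],
  ],
  grip=3,
  force=15,
)

```text
clock: 4.0
eef_pos: [604.9, 305.9, 13.5]
eef_rot: [-0.031, 1.0, -0.0, -0.0]
ft_force: [0.9, -0.0, -0.6]
gripper_width: 39.9
grip_force: 15.0
```

```bash
python3 go.py 600.5 -77.8 100 88.2
```

```text
t 4.0 tcp [604.9 305.9  13.5] w 39.9 gf 15.0 ft [ 0.9 -0.  -0.6]
turn [-0.    -0.     0.094] shift cm (turned frame) [ -0.77 -38.36  -8.65] now frame [  2.82 -38.27  -8.65]
```

Emit:
step_arm(
  xyz=[
    [0, 0, -2],
    [0, 0, -3],
    [0, 0, -3],
    [0, 0, -0.7],
    [-0.1, -3.2, 0],
    [-0.1, -3.2, 0],
    [-0.1, -3.2, 0],
    [-0.1, -3.2, 0],
    [-0.1, -3.2, 0],
    [-0.1, -3.2, 0],
  ],
  delta_rot=[
    [0, 0, 0],
    [0, 0, 0],
    [0, 0, 0],
    [0, 0, 0.094],
    [0, 0, 0],
    [0, 0, 0],
    [0, 0, 0],
    [0, 0, 0],
    [0, 0, 0],
    [0, 0, 0],
  ],
)

```text
clock: 5.0
eef_pos: [604.6, 112.7, 100.5]
eef_rot: [0.016, 1.0, 0.0, -0.0]
ft_force: [0.7, -0.0, -1.8]
gripper_width: 39.9
grip_force: 15.0
```

Emit:
step_arm(
  xyz=[
    [-0.1, -3.2, 0],
    [0, -3.2, 0],
    [0, -3.2, 0],
    [0, -3.2, 0],
    [0, -3.2, 0],
    [0, -3.2, 0],
    [0, 0, 0],
    [0, 0, 0],
  ],
  delta_rot=[
    [0, 0, 0],
    [0, 0, 0],
    [0, 0, 0],
    [0, 0, 0],
    [0, 0, 0],
    [0, 0, 0],
    [0, 0, 0],
    [0, 0, 0],
  ],
)

```text
clock: 5.8
eef_pos: [599.5, -78.9, 100.4]
eef_rot: [0.017, 1.0, 0.0, -0.0]
ft_force: [-0.8, 0.8, -0.7]
gripper_width: 39.9
grip_force: 15.0
```

```bash
python3 go.py 600.3 -77.8 22 88.2
```

```text
t 5.8 tcp [599.5 -78.9 100.4] w 39.9 gf 15.0 ft [-0.8  0.8 -0.7]
turn [ 0.    -0.    -0.003] shift cm (turned frame) [-0.08  0.11  7.84] now frame [-0.08  0.11  7.84]
```

Emit:
step_arm(
  xyz=[
    [-0.1, 0.1, 2],
    [0, 0, 2.5],
    [0, 0, 2],
    [0, 0, 1],
    [0, 0, 0.4],
    [0, 0, 0],
    [0, 0, 0],
  ],
  delta_rot=[
    [0, 0, 0],
    [0, 0, 0],
    [0, 0, 0],
    [0, 0, 0],
    [0, 0, 0],
    [0, 0, 0],
    [0, 0, 0],
  ],
)

```text
clock: 6.5
eef_pos: [601.6, -76.5, 22.2]
eef_rot: [0.015, 1.0, 0.0, 0.001]
ft_force: [-0.4, -0.1, -1.5]
gripper_width: 39.8
grip_force: 15.0
```

Emit:
step_arm(
  xyz=[
    [0, 0, 0],
    [0, 0, 0],
    [0, 0, 0],
    [0, 0, 0],
    [0, 0, -1],
    [0, 0, -3],
    [0, 0, -3],
    [0, 0, -3],
    [0, 0, 0],
  ],
  delta_rot=[
    [0, 0, 0],
    [0, 0, 0],
    [0, 0, 0],
    [0, 0, 0],
    [0, 0, 0],
    [0, 0, 0],
    [0, 0, 0],
    [0, 0, 0],
    [0, 0, 0],
  ],
  grip=6,
)

```text
clock: 7.4
eef_pos: [604.0, -77.5, 126.9]
eef_rot: [0.016, 1.0, -0.0, 0.005]
ft_force: [0.1, -0.9, 0.9]
gripper_width: 59.7
grip_force: 0.0
```

```bash
python3 go.py 427 178.3 120 95
```

```text
t 7.4 tcp [604.  -77.5 126.9] w 59.7 gf 0.0 ft [ 0.1 -0.9  0.9]
turn [-0.001  0.01  -0.119] shift cm (turned frame) [15.41 27.03  0.69] now frame [18.52 25.    0.5 ]
```

Emit:
step_arm(
  xyz=[
    [0, 0, 0],
    [1.7, 3, 0],
    [1.7, 3, 0],
    [1.7, 3, 0],
    [1.7, 3, 0],
    [1.7, 3, 0],
    [1.7, 3, 0],
    [1.7, 3, 0],
    [1.7, 3, 0],
    [1.8, 3, 0.7],
  ],
  delta_rot=[
    [0, 0, -0.119],
    [0, 0, 0],
    [0, 0, 0],
    [0, 0, 0],
    [0, 0, 0],
    [0, 0, 0],
    [0, 0, 0],
    [0, 0, 0],
    [0, 0, 0],
    [0, 0, 0],
  ],
)

```text
clock: 8.4
eef_pos: [423.4, 179.7, 115.2]
eef_rot: [-0.043, 0.999, 0.0, 0.001]
ft_force: [0.3, 0.7, 0.2]
gripper_width: 60.3
grip_force: 0.0
```

Emit:
step_arm(
  xyz=[
    [0, 0, 0],
    [0, 0, 0],
  ],
  delta_rot=[
    [0, 0, 0],
    [0, 0, 0],
  ],
)

```text
clock: 8.6
eef_pos: [423.3, 178.7, 114.5]
eef_rot: [-0.045, 0.999, -0.0, -0.0]
ft_force: [0.9, 0.4, -0.8]
gripper_width: 59.6
grip_force: 0.0
```

```bash
python3 go.py 427 178.3 15 95
python3 - <<'E'
from bench import r
import cv2,pickle
for n in('top','scene'):
    d=r.get_image(n);pickle.dump(d,open(n+'1.pkl','wb'))
    a=d['color'][150:310,180:380] if n=='top' else d['color'][110:270,200:400]
    cv2.imwrite(f'pics/{n}1.png',cv2.resize(a,None,fx=3.7,fy=3.7,interpolation=cv2.INTER_CUBIC))
E
```

```text
t 8.6 tcp [423.3 178.7 114.5] w 59.6 gf 0.0 ft [ 0.9  0.4 -0.8]
turn [-0.    -0.     0.002] shift cm (turned frame) [-0.36 -0.08  9.95] now frame [-0.36 -0.07  9.95]
```

View pics/scene1.png

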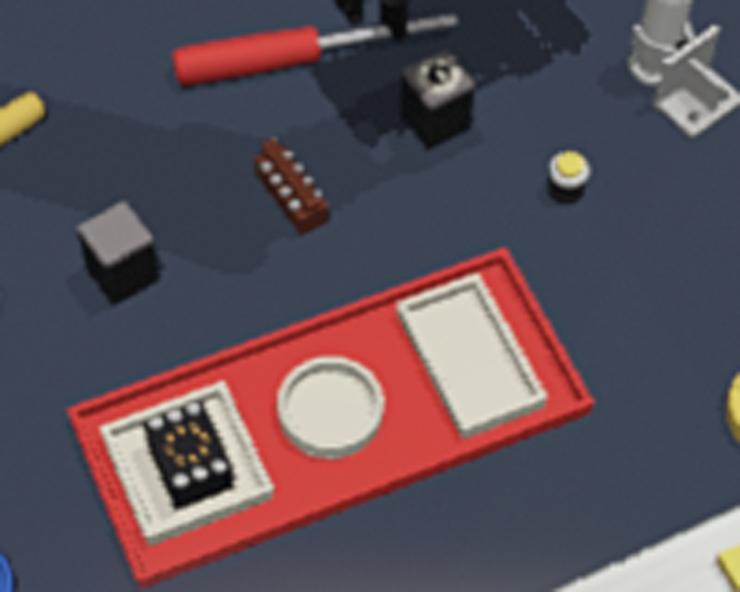

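View pics/top1.png

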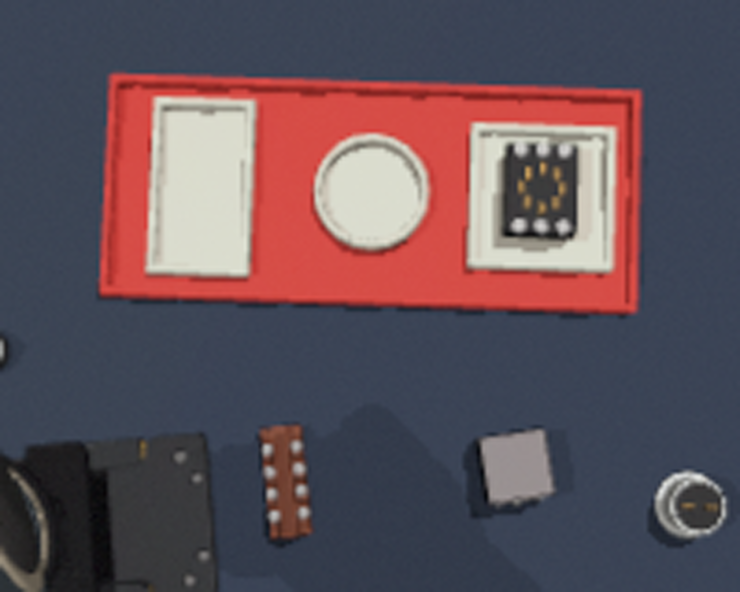

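The socket lies flat in the square bin, with its ring at scene-crop (187,446) and top-crop (541,187).

Run:
```python
from h import *
f=lambda p,o:[(np.array(p,float)+.5)/3.7-.5+o]
print(onz(load('top1'),f((541,187),[180,150]),38).round(1),onz(load('scene1'),f((187,446),[200,110]),38).round(1))
```

```text
[[602.7 -76.   38. ]] [[602.  -76.1  38. ]]
```

Emit:
step_arm(
  xyz=[
    [-0.35, -0.1, 2],
    [0, 0, 2.5],
    [0, 0, 2.5],
    [0, 0, 2],
    [0, 0, 0.9],
    [0, 0, 0],
    [0, 0, 0],
  ],
  delta_rot=[
    [0, 0, 0],
    [0, 0, 0],
    [0, 0, 0],
    [0, 0, 0],
    [0, 0, 0],
    [0, 0, 0],
    [0, 0, 0],
  ],
)

```text
clock: 9.4
eef_pos: [428.2, 177.5, 16.0]
eef_rot: [-0.043, 0.999, 0.0, 0.0]
ft_force: [-0.0, -1.1, -0.7]
gripper_width: 59.8
grip_force: 0.0
```

Emit:
step_arm(
  xyz=[
    [0, 0, 0],
    [0, 0, 0],
    [0, 0, 0],
    [0, 0, 0],
    [0, 0, 0],
    [0, 0, 0],
  ],
  delta_rot=[
    [0, 0, 0],
    [0, 0, 0],
    [0, 0, 0],
    [0, 0, 0],
    [0, 0, 0],
    [0, 0, 0],
  ],
  grip=2.8,
  force=15,
)

```text
clock: 10.0
eef_pos: [427.6, 177.9, 15.9]
eef_rot: [-0.044, 0.999, 0.0, 0.0]
ft_force: [-1.1, -0.2, 6.2]
gripper_width: 35.9
grip_force: 15.0
```

```bash
python3 go.py 602 -78 120 88.2
```

```text
t 10.0 tcp [427.6 177.9  15.9] w 35.9 gf 15.0 ft [-1.1 -0.2  6.2]
turn [0.    0.    0.119] shift cm (turned frame) [-18.24 -25.03 -10.41] now frame [-15.15 -27.01 -10.41]
```

Emit:
step_arm(
  xyz=[
    [0, 0, -2],
    [0, 0, -3],
    [0, 0, -3],
    [0, 0, -2.4],
    [-1.8, -2.5, 0],
    [-1.8, -2.5, 0],
    [-1.8, -2.5, 0],
    [-1.8, -2.5, 0],
    [-1.8, -2.5, 0],
    [-1.8, -2.5, 0],
  ],
  delta_rot=[
    [0, 0, 0],
    [0, 0, 0],
    [0, 0, 0],
    [0, 0, 0.119],
    [0, 0, 0],
    [0, 0, 0],
    [0, 0, 0],
    [0, 0, 0],
    [0, 0, 0],
    [0, 0, 0],
  ],
)

```text
clock: 11.0
eef_pos: [530.6, 23.3, 119.0]
eef_rot: [0.016, 1.0, -0.0, -0.0]
ft_force: [0.5, -0.1, -1.3]
gripper_width: 35.8
grip_force: 15.0
```

Emit:
step_arm(
  xyz=[
    [-1.8, -2.5, 0],
    [-1.8, -2.5, 0],
    [-1.8, -2.5, 0],
    [-1.8, -2.3, 0],
    [0, 0, 0],
    [0, 0, 0],
    [0, 0, 0],
  ],
  delta_rot=[
    [0, 0, 0],
    [0, 0, 0],
    [0, 0, 0],
    [0, 0, 0],
    [0, 0, 0],
    [0, 0, 0],
    [0, 0, 0],
  ],
)

```text
clock: 11.7
eef_pos: [598.5, -74.4, 118.9]
eef_rot: [0.015, 1.0, 0.0, -0.001]
ft_force: [-0.7, 0.0, -1.4]
gripper_width: 35.7
grip_force: 15.0
```

```bash
python3 go.py 602.3 -76 54 88.2
```

```text
t 11.7 tcp [598.5 -74.4 118.9] w 35.7 gf 15.0 ft [-0.7  0.  -1.4]
turn [ 0.001 -0.002  0.001] shift cm (turned frame) [-0.39 -0.15  6.49] now frame [-0.4  -0.16  6.49]
```

Emit:
step_arm(
  xyz=[
    [-0.4, -0.15, 1],
    [0, 0, 2],
    [0, 0, 1.7],
    [0, 0, 1],
    [0, 0, 0.5],
    [0, 0, 0.2],
    [0, 0, 0],
    [0, 0, 0],
  ],
  delta_rot=[
    [0, 0, 0],
    [0, 0, 0],
    [0, 0, 0],
    [0, 0, 0],
    [0, 0, 0],
    [0, 0, 0],
    [0, 0, 0],
    [0, 0, 0],
  ],
)

```text
clock: 12.5
eef_pos: [603.9, -77.5, 56.2]
eef_rot: [0.016, 1.0, 0.0, 0.001]
ft_force: [0.4, -0.7, -0.2]
gripper_width: 35.8
grip_force: 15.0
```

Emit:
step_arm(
  xyz=[
    [0.1, 0.1, 0.1],
    [0, 0, 0.1],
    [0, 0, 0],
    [0, 0, 0],
  ],
  delta_rot=[
    [0, 0, 0],
    [0, 0, 0],
    [0, 0, 0],
    [0, 0, 0],
  ],
)

```text
clock: 12.9
eef_pos: [602.6, -76.3, 54.0]
eef_rot: [0.016, 1.0, 0.0, 0.0]
ft_force: [-0.8, 0.8, 2.9]
gripper_width: 36.4
grip_force: 15.0
```

Emit:
step_arm(
  xyz=[
    [0, 0, 0],
    [0, 0, 0],
    [0, 0, 0],
    [0, 0, 0],
    [0, 0, -1],
    [0, 0, -3],
    [0, 0, -3],
    [0, 0, -2],
    [0, 0, 0],
  ],
  delta_rot=[
    [0, 0, 0],
    [0, 0, 0],
    [0, 0, 0],
    [0, 0, 0],
    [0, 0, 0],
    [0, 0, 0],
    [0, 0, 0],
    [0, 0, 0],
    [0, 0, 0],
  ],
  grip=6,
)

```text
clock: 13.8
eef_pos: [604.8, -76.7, 147.6]
eef_rot: [0.016, 1.0, -0.0, 0.004]
ft_force: [0.3, -0.1, -1.0]
gripper_width: 59.9
grip_force: 0.0
```

```bash
python3 go.py 445 63 120 96.5
```

```text
t 13.8 tcp [604.8 -76.7 147.6] w 59.9 gf 0.0 ft [ 0.3 -0.1 -1. ]
turn [-0.001  0.007 -0.145] shift cm (turned frame) [14.3  15.69  2.76] now frame [16.44 13.45  2.63]
```

Emit:
step_arm(
  xyz=[
    [0, 0, 0],
    [2, 2.2, 0],
    [2, 2.2, 0],
    [2, 2.2, 0],
    [2, 2.2, 0],
    [2, 2.2, 0],
    [2, 2.2, 1.3],
    [2.3, 2.5, 1.3],
    [0, 0, 0],
    [0, 0, 0],
  ],
  delta_rot=[
    [0, 0, -0.145],
    [0, 0, 0],
    [0, 0, 0],
    [0, 0, 0],
    [0, 0, 0],
    [0, 0, 0],
    [0, 0, 0],
    [0, 0, 0],
    [0, 0, 0],
    [0, 0, 0],
  ],
)

```text
clock: 14.8
eef_pos: [441.9, 63.7, 117.1]
eef_rot: [-0.057, 0.998, -0.0, -0.0]
ft_force: [-0.9, 0.9, -0.3]
gripper_width: 60.0
grip_force: 0.0
```

```bash
python3 go.py 445 63 11.5 96.5
```

```text
t 14.8 tcp [441.9  63.7 117.1] w 60.0 gf 0.0 ft [-0.9  0.9 -0.3]
turn [-0.    -0.001  0.001] shift cm (turned frame) [-0.3  -0.1  10.56] now frame [-0.31 -0.1  10.56]
```

Emit:
step_arm(
  xyz=[
    [-0.3, -0.1, 2],
    [0, 0, 3],
    [0, 0, 3],
    [0, 0, 1.8],
    [0, 0, 0.7],
    [0, 0, 0],
    [0, 0, 0],
  ],
  delta_rot=[
    [0, 0, 0],
    [0, 0, 0],
    [0, 0, 0],
    [0, 0, 0],
    [0, 0, 0],
    [0, 0, 0],
    [0, 0, 0],
  ],
)

```text
clock: 15.5
eef_pos: [446.8, 62.6, 13.2]
eef_rot: [-0.056, 0.998, 0.0, 0.001]
ft_force: [0.4, 1.0, -0.2]
gripper_width: 60.0
grip_force: 0.0
```

Emit:
step_arm(
  xyz=[
    [0, 0, 0],
    [0, 0, 0],
    [0, 0, 0],
    [0, 0, 0],
    [0, 0, 0],
    [0, 0, 0],
    [0, 0, 0],
    [0, 0, 0],
  ],
  delta_rot=[
    [0, 0, 0],
    [0, 0, 0],
    [0, 0, 0],
    [0, 0, 0],
    [0, 0, 0],
    [0, 0, 0],
    [0, 0, 0],
    [0, 0, 0],
  ],
  grip=1.4,
  force=15,
)

```text
clock: 16.3
eef_pos: [445.6, 62.8, 12.6]
eef_rot: [-0.057, 0.998, 0.0, -0.0]
ft_force: [-0.6, -0.1, 1.7]
gripper_width: 22.1
grip_force: 15.0
```

```bash
python3 go.py 606 111.5 100 88.2
```

```text
t 16.3 tcp [445.6  62.8  12.6] w 22.1 gf 15.0 ft [-0.6 -0.1  1.7]
turn [ 0.    -0.     0.145] shift cm (turned frame) [-15.88   5.37  -8.74] now frame [-16.48   3.03  -8.74]
```

Emit:
step_arm(
  xyz=[
    [0, 0, -2],
    [0, 0, -3],
    [0, 0, -3],
    [0, 0, -0.7],
    [-2.6, 0.9, 0],
    [-2.6, 0.9, 0],
    [-2.6, 0.9, 0],
    [-2.6, 0.9, 0],
    [-2.6, 0.9, 0],
    [-2.6, 0.9, 0],
  ],
  delta_rot=[
    [0, 0, 0],
    [0, 0, 0],
    [0, 0, 0],
    [0, 0, 0.145],
    [0, 0, 0],
    [0, 0, 0],
    [0, 0, 0],
    [0, 0, 0],
    [0, 0, 0],
    [0, 0, 0],
  ],
)

```text
clock: 17.3
eef_pos: [603.9, 112.0, 99.0]
eef_rot: [0.016, 1.0, -0.0, -0.0]
ft_force: [0.7, 0.1, -0.0]
gripper_width: 21.7
grip_force: 15.0
```

Emit:
step_arm(
  xyz=[
    [0, 0, 0],
    [0, 0, 0],
  ],
  delta_rot=[
    [0, 0, 0],
    [0, 0, 0],
  ],
)

```text
clock: 17.5
eef_pos: [602.8, 111.7, 98.7]
eef_rot: [0.016, 1.0, -0.0, -0.001]
ft_force: [0.2, 0.1, -0.7]
gripper_width: 21.9
grip_force: 15.0
```

```bash
python3 go.py 606 111.5 21 88.2
```

```text
t 17.5 tcp [602.8 111.7  98.7] w 21.9 gf 15.0 ft [ 0.2  0.1 -0.7]
turn [-0.    -0.002 -0.   ] shift cm (turned frame) [-0.32 -0.01  7.77] now frame [-0.34 -0.01  7.77]
```

Emit:
step_arm(
  xyz=[
    [-0.3, 0, 2],
    [0, 0, 2.5],
    [0, 0, 1.8],
    [0, 0, 1],
    [0, 0, 0.5],
    [0, 0, 0],
    [0, 0, 0],
  ],
  delta_rot=[
    [0, 0, 0],
    [0, 0, 0],
    [0, 0, 0],
    [0, 0, 0],
    [0, 0, 0],
    [0, 0, 0],
    [0, 0, 0],
  ],
)

```text
clock: 18.2
eef_pos: [606.8, 111.8, 22.4]
eef_rot: [0.016, 1.0, 0.0, 0.001]
ft_force: [0.1, 0.3, 0.1]
gripper_width: 21.5
grip_force: 15.0
```

Emit:
step_arm(
  xyz=[
    [0, 0, 0.1],
    [0, 0, 0],
    [0, 0, 0],
  ],
  delta_rot=[
    [0, 0, 0],
    [0, 0, 0],
    [0, 0, 0],
  ],
)

```text
clock: 18.5
eef_pos: [606.4, 111.7, 20.8]
eef_rot: [0.016, 1.0, 0.0, 0.0]
ft_force: [-0.1, 0.3, -1.1]
gripper_width: 21.7
grip_force: 15.0
```

Emit:
step_arm(
  xyz=[
    [0, 0, 0],
    [0, 0, 0],
    [0, 0, 0],
    [0, 0, 0],
    [0, 0, -1],
    [0, 0, -3],
    [0, 0, -3],
    [0, 0, -3],
    [0, 0, 0],
  ],
  delta_rot=[
    [0, 0, 0],
    [0, 0, 0],
    [0, 0, 0],
    [0, 0, 0],
    [0, 0, 0],
    [0, 0, 0],
    [0, 0, 0],
    [0, 0, 0],
    [0, 0, 0],
  ],
  grip=6,
)

```text
clock: 19.4
eef_pos: [609.6, 112.4, 126.0]
eef_rot: [0.016, 1.0, 0.001, 0.005]
ft_force: [0.6, 1.3, -0.0]
gripper_width: 59.9
grip_force: 0.0
```

```bash
python3 go.py 447 340.5 160 102.5
```

```text
t 19.4 tcp [609.6 112.4 126. ] w 59.9 gf 0.0 ft [ 0.6  1.3 -0. ]
turn [ 0.002  0.01  -0.25 ] shift cm (turned frame) [10.93 25.79 -3.4 ] now frame [16.95 22.29 -3.5 ]
```

Run:
```python
from h import *
p=onz(load('scene'),[(np.array(x)+.5)/4.4-.5+[250,85] for x in((570,185.),(635,143.))],49);print(p.round(1),np.degrees(np.arctan2(*(p[1]-p[0])[1::-1])))
```

```text
[[477.6 322.   49. ]
 [466.6 372.   49. ]] 102.47746632186521
```

Emit:
step_arm(
  xyz=[
    [0, 0, -1.7],
    [0, 0, -1.7],
    [1.4, 3.2, 0],
    [1.4, 3.2, 0],
    [1.4, 3.2, 0],
    [1.4, 3.2, 0],
    [1.4, 3.2, 0],
    [1.4, 3.2, 0],
    [1.4, 3.2, 0],
    [1.1, 3.4, 0],
  ],
  delta_rot=[
    [0, 0, -0.125],
    [0, 0, -0.125],
    [0, 0, 0],
    [0, 0, 0],
    [0, 0, 0],
    [0, 0, 0],
    [0, 0, 0],
    [0, 0, 0],
    [0, 0, 0],
    [0, 0, 0],
  ],
)

```text
clock: 20.4
eef_pos: [442.7, 340.4, 154.5]
eef_rot: [-0.109, 0.994, -0.0, -0.0]
ft_force: [1.2, -0.3, -0.2]
gripper_width: 60.2
grip_force: 0.0
```

Emit:
step_arm(
  xyz=[
    [0, 0, 0],
    [0, 0, 0],
  ],
  delta_rot=[
    [0, 0, 0],
    [0, 0, 0],
  ],
)

```text
clock: 20.6
eef_pos: [443.3, 340.5, 154.4]
eef_rot: [-0.11, 0.994, -0.0, -0.0]
ft_force: [0.0, -0.3, -0.1]
gripper_width: 60.0
grip_force: 0.0
```

```bash
python3 go.py 447 340.5 54 102.5
```

```text
t 20.6 tcp [443.3 340.5 154.4] w 60.0 gf 0.0 ft [ 0.  -0.3 -0.1]
turn [-0.    -0.     0.002] shift cm (turned frame) [-0.36 -0.08 10.04] now frame [-0.37 -0.07 10.04]
```

Emit:
step_arm(
  xyz=[
    [-0.35, -0.1, 1],
    [0, 0, 2],
    [0, 0, 2.5],
    [0, 0, 2.5],
    [0, 0, 1.5],
    [0, 0, 0.5],
    [0, 0, 0],
    [0, 0, 0],
  ],
  delta_rot=[
    [0, 0, 0],
    [0, 0, 0],
    [0, 0, 0],
    [0, 0, 0],
    [0, 0, 0],
    [0, 0, 0],
    [0, 0, 0],
    [0, 0, 0],
  ],
)

```text
clock: 21.4
eef_pos: [448.5, 339.5, 55.0]
eef_rot: [-0.108, 0.994, 0.0, 0.0]
ft_force: [-0.4, -0.3, 0.4]
gripper_width: 60.1
grip_force: 0.0
```

Emit:
step_arm(
  xyz=[
    [0, 0, 0],
    [0, 0, 0],
    [0, 0, 0],
    [0, 0, 0],
    [0, 0, 0],
    [0, 0, 0],
    [0, 0, 0],
  ],
  delta_rot=[
    [0, 0, 0],
    [0, 0, 0],
    [0, 0, 0],
    [0, 0, 0],
    [0, 0, 0],
    [0, 0, 0],
    [0, 0, 0],
  ],
  grip=2,
  force=35,
)

```text
clock: 22.1
eef_pos: [447.7, 339.9, 54.8]
eef_rot: [-0.109, 0.994, 0.0, 0.0]
ft_force: [-0.3, -0.7, 1.9]
gripper_width: 29.0
grip_force: 35.0
```

Emit:
step_arm(
  xyz=[
    [0.5, 0, 0],
    [0.5, 0, 0],
    [0.5, 0, 0],
    [0.5, 0, 0],
    [0.5, 0, 0],
    [0.5, 0, 0],
    [0.5, 0, 0],
    [0.5, 0, 0],
    [0.5, 0, 0],
    [0, 0, 0],
  ],
  delta_rot=[
    [0, 0, 0],
    [0, 0, 0],
    [0, 0, 0],
    [0, 0, 0],
    [0, 0, 0],
    [0, 0, 0],
    [0, 0, 0],
    [0, 0, 0],
    [0, 0, 0],
    [0, 0, 0],
  ],
)

```text
clock: 23.1
eef_pos: [402.7, 329.9, 54.7]
eef_rot: [-0.109, 0.994, -0.0, -0.0]
ft_force: [0.1, -0.6, 5.6]
gripper_width: 29.3
grip_force: 35.0
```

```bash
python3 go.py 603 17 160 90
python3 - <<'E'
from bench import r
import cv2,pickle
d=r.get_image('scene');pickle.dump(d,open('scene2.pkl','wb'))
cv2.imwrite('pics/scene2.png',cv2.resize(d['color'][60:260,200:440],None,fx=3,fy=3,interpolation=cv2.INTER_CUBIC))
E
```

```text
t 23.1 tcp [402.7 329.9  54.7] w 29.3 gf 35.0 ft [ 0.1 -0.6  5.6]
turn [-0.    -0.001  0.219] shift cm (turned frame) [-20.03 -31.29 -10.53] now frame [-12.75 -34.89 -10.54]
```

View pics/scene2.png

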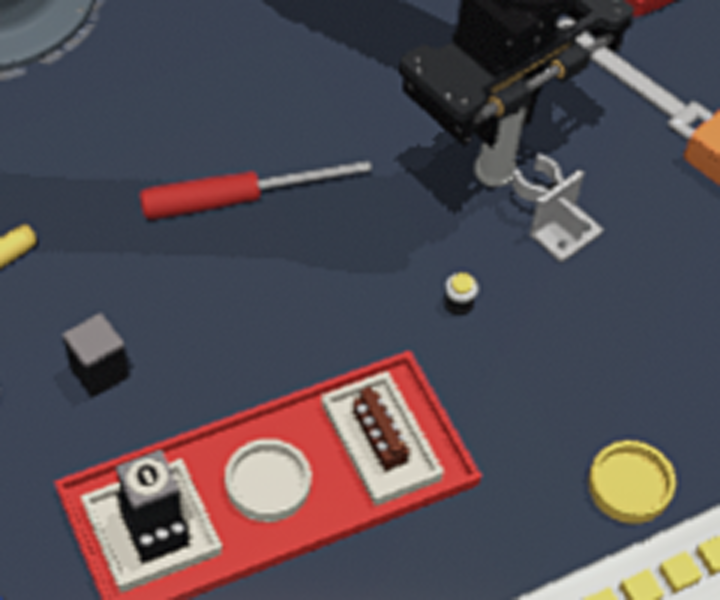

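The capacitor is out of the clip and in the gripper at (497,150). The strip at (380,430) and the relay on the socket at (150,500) stand well.

Emit:
step_arm(
  xyz=[
    [0.5, 0, 0],
    [0.5, 0, 0],
    [0, 0, -0.5],
    [0, 0, -1],
    [0, 0, -2],
    [0, 0, -3],
    [0, 0, -3],
    [0, 0, 0],
    [0, 0, 0],
    [0, 0, 0],
  ],
  delta_rot=[
    [0, 0, 0],
    [0, 0, 0],
    [0, 0, 0],
    [0, 0, 0],
    [0, 0, 0],
    [0, 0, 0],
    [0, 0, 0],
    [0, 0, 0.11],
    [0, 0, 0.11],
    [0, 0, 0],
  ],
)

```text
clock: 24.15
eef_pos: [393.3, 327.5, 149.8]
eef_rot: [0.001, 1.0, -0.0, -0.0]
ft_force: [-0.3, -0.5, 0.2]
gripper_width: 28.9
grip_force: 35.0
```

```bash
python3 go.py 603 17 150 90
python3 - <<'E'
from bench import r
import cv2,pickle
for n in('top','scene'):
    d=r.get_image(n);pickle.dump(d,open(n+'3.pkl','wb'))
    if n=='scene': cv2.imwrite('pics/scene3.png',cv2.resize(d['color'][60:160,310:430],None,fx=5,fy=5,interpolation=cv2.INTER_CUBIC))
E
```

```text
t 24.15 tcp [393.3 327.5 149.8] w 28.9 gf 35.0 ft [-0.3 -0.5  0.2]
turn [-0.001 -0.001 -0.002] shift cm (turned frame) [-2.097e+01 -3.105e+01 -2.000e-02] now frame [-2.101e+01 -3.102e+01 -2.000e-02]
```

View pics/scene3.png

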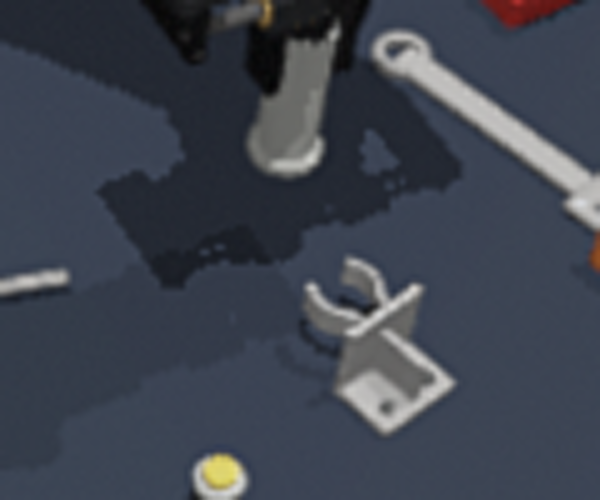

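Run:
```python
from h import *
s=load('scene3');C=lambda p:((p-[310,60]+.5)*5-.5).round(1)
a=np.linspace(0,2*np.pi,73)
for z,R in((95,18),(101,18),(125,15),(150,15)):
    p=C(proj(s,np.c_[394+R*np.cos(a),327.5+R*np.sin(a),0*a+z]));print(z,'x',p[:,0].min(),p[:,0].max(),'y',p[:,1].min(),p[:,1].max(),'c',C(proj(s,[[394,327.5,z]])))
```

```text
95 x 248.5 320.8 y 127.5 180.8 c [[284.7 153.9]]
101 x 249.9 322.5 y 119.1 172.5 c [[286.2 145.6]]
125 x 261.5 323.0 y 89.2 133.9 c [[292.3 111.4]]
150 x 267.6 330.1 y 52.5 97.3 c [[298.8  74.7]]
```

The capacitor hangs upright, with its rim at crop x 247–325 as expected, and the clip is empty.

Emit:
step_arm(
  xyz=[
    [-2.1, -3.1, 0],
    [-2.1, -3.1, 0],
    [-2.1, -3.1, 0],
    [-2.1, -3.1, 0],
    [-2.1, -3.1, 0],
    [-2.1, -3.1, 0],
    [-2.1, -3.1, 0],
    [-2.1, -3.1, 0],
    [-2.1, -3.1, 0],
    [-2.1, -3.1, 0],
  ],
  delta_rot=[
    [0, 0, 0],
    [0, 0, 0],
    [0, 0, 0],
    [0, 0, 0],
    [0, 0, 0],
    [0, 0, 0],
    [0, 0, 0],
    [0, 0, 0],
    [0, 0, 0],
    [0, 0, 0],
  ],
)

```text
clock: 25.25
eef_pos: [603.6, 16.2, 149.1]
eef_rot: [-0.0, 1.0, 0.0, -0.001]
ft_force: [0.1, 0.6, -0.1]
gripper_width: 28.9
grip_force: 35.0
```

Emit:
step_arm(
  xyz=[
    [0, 0, 0],
    [0, 0, 0],
  ],
  delta_rot=[
    [0, 0, 0],
    [0, 0, 0],
  ],
)

```text
clock: 25.45
eef_pos: [603.0, 16.6, 148.8]
eef_rot: [0.001, 1.0, 0.0, -0.001]
ft_force: [-1.0, -0.1, -2.3]
gripper_width: 29.2
grip_force: 35.0
```

```bash
python3 go.py 602.8 17 63 90
```

```text
t 25.45 tcp [603.   16.6 148.8] w 29.2 gf 35.0 ft [-1.  -0.1 -2.3]
turn [ 0.    -0.002 -0.003] shift cm (turned frame) [0.02 0.04 8.58] now frame [0.01 0.04 8.58]
```

Emit:
step_arm(
  xyz=[
    [0.1, 0, 1],
    [0, 0, 2],
    [0, 0, 2],
    [0, 0, 2],
    [0, 0, 1],
    [0, 0, 0.5],
    [0, 0, 0],
    [0, 0, 0],
  ],
  delta_rot=[
    [0, 0, 0],
    [0, 0, 0],
    [0, 0, 0],
    [0, 0, 0],
    [0, 0, 0],
    [0, 0, 0],
    [0, 0, 0],
    [0, 0, 0],
  ],
)

```text
clock: 26.25
eef_pos: [603.0, 17.8, 65.3]
eef_rot: [0.001, 1.0, 0.0, 0.001]
ft_force: [-0.3, 0.0, -0.2]
gripper_width: 28.8
grip_force: 35.0
```

Emit:
step_arm(
  xyz=[
    [0, 0, 0.1],
    [0, 0, 0.1],
    [0, 0, 0],
    [0, 0, 0],
  ],
  delta_rot=[
    [0, 0, 0],
    [0, 0, 0],
    [0, 0, 0],
    [0, 0, 0],
  ],
)

```text
clock: 26.65
eef_pos: [602.6, 17.4, 62.8]
eef_rot: [0.001, 1.0, 0.0, 0.0]
ft_force: [-0.2, -0.6, -0.6]
gripper_width: 29.2
grip_force: 35.0
```

Emit:
step_arm(
  xyz=[
    [0, 0, 0.05],
    [0, 0, 0],
    [0, 0, 0],
  ],
  delta_rot=[
    [0, 0, 0],
    [0, 0, 0],
    [0, 0, 0],
  ],
)

```text
clock: 26.95
eef_pos: [602.7, 17.5, 62.8]
eef_rot: [0.001, 1.0, 0.0, 0.0]
ft_force: [-1.6, -0.4, 5.5]
gripper_width: 29.3
grip_force: 35.0
```

Emit:
step_arm(
  xyz=[
    [0, 0, 0],
    [0, 0, 0],
    [0, 0, 0],
    [0, 0, 0],
    [0, 0, -1],
    [0, 0, -2],
    [0, 0, -3],
    [0, 0, -3],
    [0, 0, 0],
    [0, 0, 0],
  ],
  delta_rot=[
    [0, 0, 0],
    [0, 0, 0],
    [0, 0, 0],
    [0, 0, 0],
    [0, 0, 0],
    [0, 0, 0],
    [0, 0, 0],
    [0, 0, 0],
    [0, 0, 0],
    [0, 0, 0],
  ],
  grip=6,
)

```text
clock: 27.95
eef_pos: [602.8, 17.5, 153.1]
eef_rot: [0.001, 1.0, 0.0, 0.001]
ft_force: [1.0, -0.5, -0.4]
gripper_width: 59.9
grip_force: 0.0
```

Emit:
step_arm(
  xyz=[
    [4, 0, 0],
    [4, 0, 0],
    [4, 0, 0],
    [4, 0, 0],
    [0, 0, 0],
  ],
  delta_rot=[
    [0, 0, 0],
    [0, 0, 0],
    [0, 0, 0],
    [0, 0, 0],
    [0, 0, 0],
  ],
)

```text
clock: 28.45
eef_pos: [435.4, 17.2, 150.1]
eef_rot: [0.001, 1.0, -0.0, -0.004]
ft_force: [0.4, -0.2, 0.4]
gripper_width: 60.0
grip_force: 0.0
```

Run:
```python
from bench import r
import cv2,pickle
for n in('top','scene'):
    d=r.get_image(n);pickle.dump(d,open(n+'4.pkl','wb'))
    a=d['color'][150:310,180:380] if n=='top' else d['color'][130:290,190:390]
    cv2.imwrite(f'pics/{n}4.png',cv2.resize(a,None,fx=3.7,fy=3.7,interpolation=cv2.INTER_CUBIC))
```

```text
(no output)
```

View pics/scene4.png

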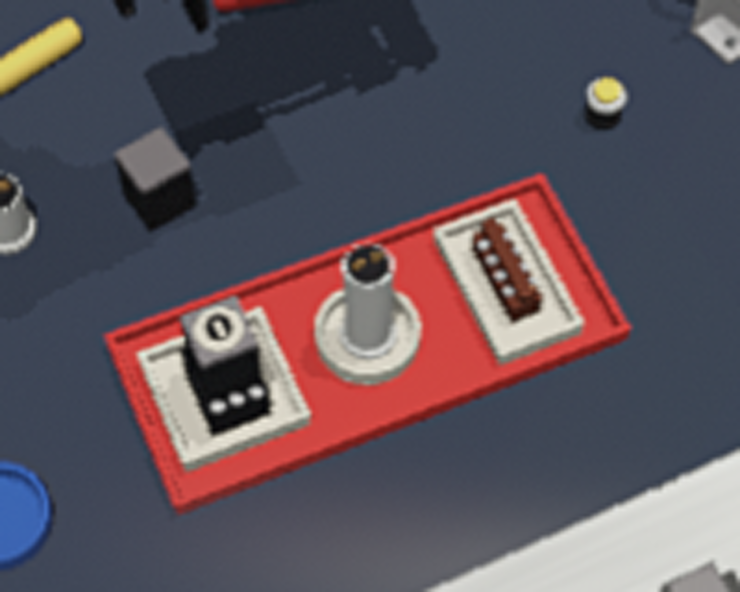

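View pics/top4.png

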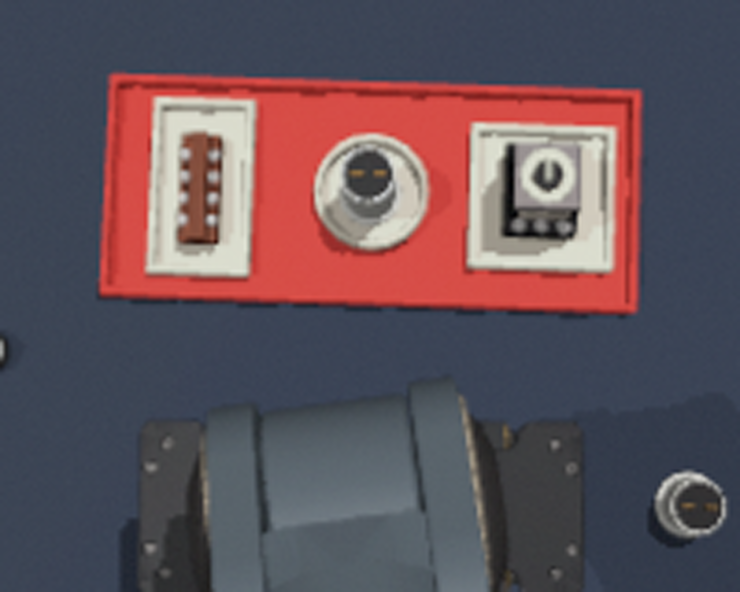

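The four parts stand in place. In the top crop the capacitor top is at (367,171), the dial at (548,175) and the strip at (200,188); in the scene crop they are at (368,263), (219,327) and (507,270). One numeric check before handing in.

Run:
```python
from h import *
from bench import r
f=lambda p,o:[(np.array(p,float)+.5)/3.7-.5+o]
t=load('top4');s=load('scene4')
for n,a,b,z in(('cap',(367,171),(368,263),93),('relay',(548,175),(219,327),89),('strip',(200,188),(507,270),33)):
    print(n,onz(t,f(a,[180,150]),z).round(1),onz(s,f(b,[190,130]),z).round(1))
print(r.sense()['joint_velocities'].round(3))
print(r.sign_off())
```

```text
cap [[603.8  18.2  93. ]] [[599.8  19.1  93. ]]
relay [[602.3 -76.   89. ]] [[600.1 -74.6  89. ]]
strip [[602.7 110.8  33. ]] [[608.2 109.3  33. ]]
[ 0.001  0.025  0.003 -0.056 -0.001 -0.004 -0.001]
the job is handed in; nothing more can be done
None
```

The tray is packed and the job handed in at about 28 s: in the last camera check all four parts stood in place, each within a few mm of its target, and the look-alikes were never touched; no verdict came back.

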